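Close the wheelset tin and take off its dust cover

ROBOT

A 7-joint arm with a two-finger parallel gripper is mounted at the origin on a cart in front of the work surface, level with it; the furniture and walls round the work are solid. World frame = base frame: x ahead of the robot, y to its left, z up, the work surface at z = 0. Lengths are in m, angles in rad, forces in N, time in s.
With the tool pointing down it reaches from about 0.425 to 0.925 m from the base axis. Payload 6.8 kg.
Tool frame: the origin (TCP) lies midway between the tips of the shut fingers; the grasp point (between the pads) lies 19 mm behind it; z points along the fingers, y is the direction in which the jaws open and shut (so a half turn about z gives the same grasp; the last joint's range is limited). The gripper opens to 85 mm and grips with 20 to 120 N. Pads are 22 mm wide; open, the fingers measure 114 mm over their backs; the gripper's body (76 mm by 85 mm) begins 54 mm behind the grasp point. The pads swing forward as they close: fully open they stand 13 mm farther back than shut.
Start: joints at [1.057, 0.477, 0.022, 1.555, -0.011, 1.109, -0.083], TCP at [0.266, -0.62, 0.231] pointing down, gripper open.
Joint ranges: [-2.96, 2.96], [-0.34, 2.1], [-1.41, 1.46], [0.24, 2.44], [-1.37, 4.51], [0.17, 1.92], [-2.96, 2.96]. Speed limits (rad/s): [2.39, 2.39, 3.14, 3.14, 3.14, 3.14, 3.14].

INTERFACE

Orientations are given as a unit quaternion [w, x, y, z].
In Python, from station import * gives the robot as it stands. The module is installed in compiled form; this text tells all that it offers.
- The arm moves only by the tool jog_arm, never from a script. Its arguments are lists of equal length, an entry for each row: "dp": the shift along the tool's x, y, z in units of 25 mm (1.0 is 25 mm), a list of three; "angular": the turn, a rotation vector about the tool's x, y, z in units of 5 degrees (1.0 is 5 degrees), a list of three; "claw": the finger opening in mm, from 0 to 85.4. A call has exactly 5 rows; each row is the pose to reach, as a shift and turn from the pose commanded when the call began, along the tool's axes at that moment; what a row does not reach only later rows make up. A row lasts 1/10 s, in which the tool goes at most 50 mm and 8.59 degrees, less where a joint would pass 70% of its speed; a pose out of reach is approached as far as the arm can. A call with a gripper value outside its range is refused whole. The fingers move at their own pace and stop on an object; "grip_force" is the grip in N (left out, the last holds). Time passes only in rows, so rows that repeat a pose let the fingers close, or fill a call up. It gives the time, the measured TCP pose, the force and the opening at its end, in the units of the state.
- get_obs(): the state, without advancing time (a new reading comes with each control period).
- read_camera(name): name is "scene" or "side" or "wrist"; returns a dict with "pixels" (384x512x3 uint8, blue, green, red), "camera_matrix" (3x3 intrinsics, pixels), "rvec" (rotation vector, rad) and "tvec" (3), from world to camera coordinates, as OpenCV has them. Camera axes: x right, y down, z forward; pixel columns grow to the right and rows downward; lengths in m; the calibration is good to about 2 mm. A picture is of the moment at which its call begins. There is no depth.
- hand_in(): hands the job in, once; it reports no verdict.
The state is a dict: "t": time; "q": joint angles; "joint_vel": joint speeds; "joint_torque": joint torques, N m; "eef_pos": TCP position; "tool_rot": TCP orientation; "contact_force": force on the tool from outside, world axes, zero at the start; "torque": the same for the moment, N m; "gripper_width": opening from 0.0 (shut) to 1.0 (fully open).
Only numpy, scipy, OpenCV 4.12 (cv2) and the standard library are available. Lean on these libraries where they do the work, as an engineer would, in place of code of your own. Each camera call takes 0.05 s, during which the arm holds its last target.

TASK

Close the open wheelset tin with its nested pair of lids: carry both lids over together by the inner lid's wooden knob, lower them onto the tin until the inner lid is fully home, and let go completely for a moment. Then take the outer lid (the dust cover) off alone by its black collar, leaving the inner lid seated and undisturbed on the tin, and finish still holding the cover level and motionless in the gripper, about 10 cm above where it sat. Do not drop the lids, and leave the bottles and the closed screw tin standing between the work places where they are.

Things in the scene. Friction and masses are not known exactly. Their poses are not given: they have to be found in the camera images.
- tin: the open round steel tin, fixed to the worktop by a round wooden foot (74 mm across, 6 mm thick); tin 60 mm across outside, mouth 53 mm across, rim 45 mm above the worktop. Origin: centre of the foot's underside, on the worktop; z up. A small wheelset lies deep inside, clear of the lids.
- tin_mouth (a point): centre of the tin's mouth, at rim height (45 mm above the worktop)
- inner_lid: inner lid, 0.1 kg: steel spigot (49 mm across, 8 mm deep, chamfered) under a flange (60 mm across, 4 mm thick), with an upright wooden knob 16 mm across, top 61 mm above the origin. Origin: centre of the spigot's underside; z up the knob. Starts on the worktop, the outer lid nested on it. Home on the tin, the flange lies on the rim: origin 37 mm above the tin's; 2 mm play round the spigot.
- knob_top (a point): centre of the top of the inner lid's knob. While nested only the knob of the inner lid shows: its upper 26 mm stand up through the outer lid's collar. Lifting by the knob carries the outer lid along, resting loosely on the flange.
- outer_lid: outer lid (dust cover), 0.12 kg: steel plate 75 mm across, 3 mm thick; skirt 70 mm across inside, hanging 10 mm below the plate's underside; on top a black collar 36 mm across, from 3 to 23 mm above the origin. Origin: centre of the plate's underside; z up. Nested, it is 12 mm above the inner lid's origin; on the closed tin, 49 mm above the tin's.
- collar_top (a point): centre of the top of the outer lid's collar (23 mm above the outer lid's origin). A bore 20 mm across runs down through collar and plate; the knob stands in it with 2 mm play all round. Nothing locks the lids: the outer one lifts straight up off the knob.
- glue_bottle: bystander: white glue bottle with blue cap, 32 mm across, 83 mm tall, standing loose between the two work places. Origin: centre of its underside.
- oil_bottle: bystander: small oil dropper bottle, 25 mm across, 85 mm tall, standing loose between the two work places. Origin: centre of its underside.
- screw_tin: bystander: low round closed screw tin, 54 mm across, 21 mm tall, standing loose between the two work places. Origin: centre of its underside.
There are look-alikes about, which are no part of the job. What is shaped like the inner_lid but green or pink is not meant.

How it is judged:
On the way, in this order (a step that is already met when the one before it is completed fails the run):
1. the nested lids are lifted together, at least 40 mm off the worktop (height (world z) of inner_lid above 0.04 m and horizontal distance between outer_lid and inner_lid below 0.005 m and z of outer_lid in the frame of inner_lid below 0.0145 m and angle between the z axis of outer_lid and the z axis of inner_lid, either way round below 0.08 rad), for 0.1 s.
2. the nested pair sits fully home on the tin, let go (horizontal distance between inner_lid and tin below 0.004 m and z of inner_lid in the frame of tin below 0.039 m and angle between inner_lid's own z axis and vertical below 0.06 rad and horizontal distance between outer_lid and inner_lid below 0.005 m and z of outer_lid in the frame of inner_lid below 0.0145 m and angle between the z axis of outer_lid and the z axis of inner_lid, either way round below 0.08 rad and contact force between the fingers and inner_lid below 0.05 N and contact force between the fingers and outer_lid below 0.05 N and linear speed of inner_lid below 0.02 m/s), for 0.2 s.
At the end, for the whole second after the job is handed in: Inner lid home on the tin (within 4 mm of its axis, at most 2 mm high, tilt under 0.06 rad), untouched and at rest; outer lid gripped by the fingers at least 70 mm above its place on the tin, tilted under 0.2 rad, under 0.02 m/s, touching neither inner lid nor tin (horizontal distance between inner_lid and tin below 0.004 m and z of inner_lid in the frame of tin below 0.039 m and angle between inner_lid's own z axis and vertical below 0.06 rad and z of outer_lid in the frame of tin above 0.119 m and angle between outer_lid's own z axis and vertical below 0.2 rad and contact force between the fingers and outer_lid above 1 N and linear speed of outer_lid below 0.02 m/s and contact force between each of outer_lid, the fingers and inner_lid below 0.05 N and contact force between outer_lid and tin below 0.05 N and linear speed of inner_lid below 0.01 m/s); the arm keeps its last pose, push and grip.
It fails at once if the lids come apart (by more than 8 mm) while the inner lid is not seated on the tin: it must neither be separated on the way nor lifted or shifted with the cover (z of outer_lid in the frame of inner_lid above 0.02 m and (horizontal distance between inner_lid and tin above 0.005 m or z of inner_lid in the frame of tin above 0.041 m or angle between inner_lid's own z axis and vertical above 0.12 rad)).
It fails at once if the lids are dropped: let go over the tin more than 8 mm above their seat (horizontal distance between inner_lid and tin below 0.05 m and z of inner_lid in the frame of tin above 0.045 m and contact force between the fingers and inner_lid below 0.05 N and contact force between the fingers and outer_lid below 0.05 N).
It fails at once if the glue bottle is shifted by more than 20 mm or tipped over (distance of glue_bottle from where it was at the start of the episode above 0.02 m or angle between glue_bottle's own z axis and vertical above 0.4 rad).
It fails at once if the oil bottle is shifted by more than 20 mm or tipped over (distance of oil_bottle from where it was at the start of the episode above 0.02 m or angle between oil_bottle's own z axis and vertical above 0.4 rad).
It fails at once if the closed screw tin is shifted by more than 20 mm or tipped over (distance of screw_tin from where it was at the start of the episode above 0.02 m or angle between screw_tin's own z axis and vertical above 0.4 rad).
It also fails if it takes over 58 s, if anything falls off the work surface, if the arm or the gripper's body presses on something with over 40 N, if the wrist force passes 120 N, or if a joint passes its speed limit or range.

## Working session

There is one attempt and no reset: what is moved stays moved. The work goes in short steps, Python scripts to look and compute and a tool call to move; the robot and the scene stay as the last step left them, time stands still between calls to the robot, and variables do not carry over. Pictures are saved under pics/ and viewed, and the job is handed in when it is done.

Besides the shell and the picture viewer there is one more tool, called after ">>>" as name(argument=value, ...) on one line, values as JSON. jog_arm: Moves the arm, as the interface text tells. Its arguments: {"type":"object","properties":{"dp":{"type":"array","items":{"type":"array","items":{"type":"number"}}},"angular":{"type":"array","items":{"type":"array","items":{"type":"number"}}},"claw":{"type":"array","items":{"type":"number"}},"grip_force":{"type":"number"}},"required":["dp","angular","claw"]}

```bash
mkdir -p pics; ls
cat > h.py <<'E'
from station import *
import numpy as np, cv2
def cam(n,save=None):
    c=read_camera(n); c['R'],_=cv2.Rodrigues(np.array(c['rvec'],float)); c['t']=np.array(c['tvec'],float).reshape(3)
    c['K']=np.array(c['camera_matrix'],float)
    if save: cv2.imwrite('pics/'+save+'.png',c['pixels'])
    return c
def ray(c,uv):
    d=c['R'].T@np.linalg.inv(c['K'])@np.array([uv[0],uv[1],1.0]); return -c['R'].T@c['t'], d
def onz(c,uv,z):
    o,d=ray(c,uv); return o+d*(z-o[2])/d[2]
def proj(c,p):
    x=c['K']@(c['R']@np.array(p,float)+c['t']); return x[:2]/x[2]
E
python3 - <<'E'
from h import *
o=get_obs()
for k,v in o.items(): print(k,np.round(v,4))
for n in ['scene','side','wrist']:
    c=cam(n,n+'0'); print(n,'pos',-c['R'].T@c['t'],'fwd',c['R'][2], c['K'][0,0])
E
```

```text
pics
t 0.0
q [ 1.0569  0.4778  0.0223  1.5565 -0.0115  1.1093 -0.0831]
joint_vel [ 0.002   0.     -0.0016 -0.0013 -0.0017  0.0009 -0.0004]
joint_torque [ 9.00000e-04 -5.96445e+01  1.60780e+00 -2.81198e+01  1.23000e-02
  9.40000e-03  0.00000e+00]
eef_pos [ 0.2662 -0.6196  0.2303]
tool_rot [-9.000e-04  9.795e-01  2.015e-01 -2.000e-04]
contact_force [-0.3193 -0.0781  0.391 ]
torque [-0.0166  0.0234 -0.0034]
gripper_width 0.9976
scene pos [ 0.06754515 -0.52433866  0.59435815] fwd [ 0.46460839  0.60282221 -0.64864815] 382.8862395833618
side pos [ 0.13555399 -0.60739545  0.57033505] fwd [ 0.39952538  0.70842817 -0.58181526] 402.67886107278827
wrist pos [ 0.33130441 -0.59163118  0.37200406] fwd [-0.25724576 -0.10909631 -0.96016801] 265.1544420823736
```

View pics/scene0.png

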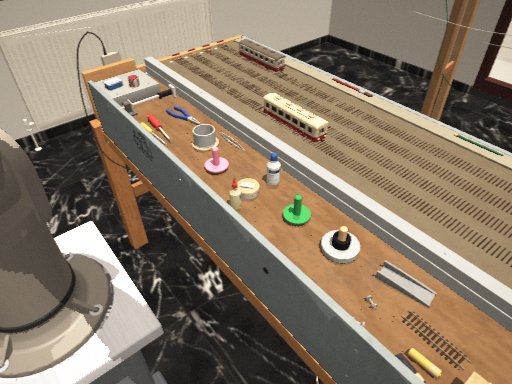

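View pics/side0.png

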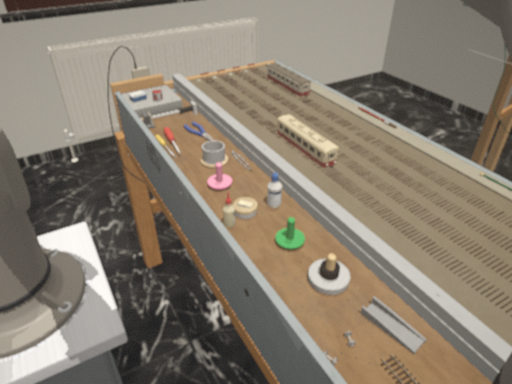

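View pics/wrist0.png

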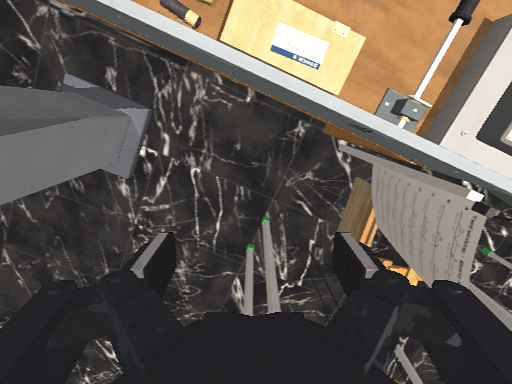

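Candidates for the nested lids: green knob lid at scene (297,210), pink one at (216,161), and steel plate with black collar and wooden knob at (341,243). By the description it's the last one. The tin is at (204,135). Next: a close crop.

Run:
```python
from h import *
c=cam('scene');s=cam('side')
a=cv2.resize(c['pixels'][215:275,305:375],None,fx=5.5,fy=5.5,interpolation=cv2.INTER_CUBIC)
b=cv2.resize(c['pixels'][115:160,180:245],None,fx=6,fy=6,interpolation=cv2.INTER_CUBIC)
H=max(a.shape[0],b.shape[0]);im=np.zeros((H,a.shape[1]+b.shape[1],3),np.uint8);im[:a.shape[0],:a.shape[1]]=a;im[:b.shape[0],a.shape[1]:]=b
print(im.shape)
cv2.imwrite('pics/crop1.png',im)
for n,cc,px in [('scene',c,[(343,230),(341,245),(204,130),(274,158),(235,183),(248,184),(297,215),(216,166)]),('side',s,[(330,258),(329,277),(213,146),(275,178),(228,198),(245,201),(290,240),(219,183)])]:
    for p,z in zip(px,[.061,.012,.045,.08,.083,.021,.004,.004]): print(n,p,np.round(onz(cc,p,z),3))
# rails: front/back
for p in [(265,270),(150,62),(92,85),(400,215)]: print(p,np.round(onz(c,p,0.0),3))
```

```text
(330, 775, 3)
scene (343, 230) [ 0.497 -0.242  0.061]
scene (341, 245) [ 0.503 -0.24   0.012]
scene (204, 130) [0.499 0.24  0.045]
scene (274, 158) [ 0.529 -0.008  0.08 ]
scene (235, 183) [ 0.408 -0.025  0.083]
scene (248, 184) [0.47  0.013 0.021]
scene (297, 215) [ 0.5   -0.119  0.004]
scene (216, 166) [0.463 0.136 0.004]
side (330, 258) [ 0.498 -0.24   0.061]
side (329, 277) [ 0.501 -0.242  0.012]
side (213, 146) [0.5   0.243 0.045]
side (275, 178) [ 0.532 -0.007  0.08 ]
side (228, 198) [ 0.41  -0.023  0.083]
side (245, 201) [0.473 0.022 0.021]
side (290, 240) [ 0.5   -0.119  0.004]
side (219, 183) [0.464 0.137 0.004]
(265, 270) [ 0.355 -0.185  0.   ]
(150, 62) [0.639 0.845 0.   ]
(92, 85) [0.392 0.798 0.   ]
(400, 215) [ 0.675 -0.258  0.   ]
```

View pics/crop1.png

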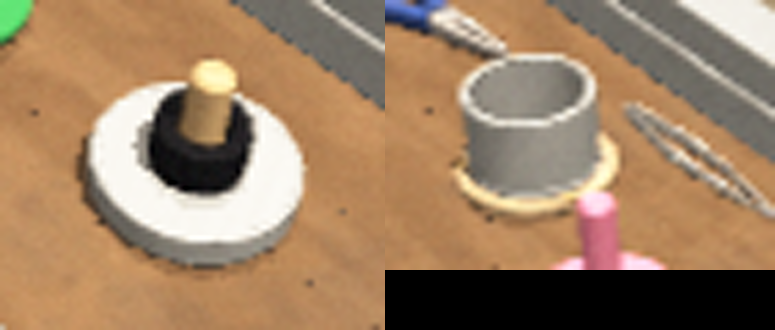

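```bash
cat >> h.py <<'E'
def sub(c,box,s=8):
    u0,v0,u1,v1=box
    return cv2.resize(c['pixels'][v0:v1,u0:u1],None,fx=s,fy=s,interpolation=cv2.INTER_CUBIC)
def tog(box,uv,s=8): return (box[0]+(uv[0]+.5)/s-.5, box[1]+(uv[1]+.5)/s-.5)
E
python3 - <<'E'
from h import *
for n,bk,bt in [('scene',(305,215,375,275),(180,112,230,160)),('side',(298,240,362,300),(190,132,240,172))]:
    c=cam(n)
    im=c['pixels']
    hsv=cv2.cvtColor(sub(c,bk),cv2.COLOR_BGR2HSV)
    # plate: low saturation bright
    m=((hsv[...,1]<50)&(hsv[...,2]>190)).astype(np.uint8)*255
    cs=max(cv2.findContours(m,cv2.RETR_EXTERNAL,cv2.CHAIN_APPROX_NONE)[0],key=cv2.contourArea)
    e=cv2.fitEllipse(cv2.convexHull(cs)); uv=tog(bk,e[0]); print(n,'plate',np.round(uv,1),np.round(np.array(e[1])/8,1),np.round(onz(c,uv,.014),4))
    k=((hsv[...,1]>60)&(hsv[...,2]>215)).astype(np.uint8)*255
    ks=max(cv2.findContours(k,cv2.RETR_EXTERNAL,cv2.CHAIN_APPROX_NONE)[0],key=cv2.contourArea)
    x,y,w,h=cv2.boundingRect(ks); print('knob box',np.round(tog(bk,(x,y)),1),w/8,h/8)
    e=cv2.fitEllipse(ks); uv=tog(bk,e[0]); print('knob',np.round(uv,1),np.round(np.array(e[1])/8,1),np.round(onz(c,uv,.061),4))
    h2=cv2.cvtColor(sub(c,bt),cv2.COLOR_BGR2HSV)
    t=((h2[...,1]<45)&(h2[...,2]>70)).astype(np.uint8)*255
    r=((h2[...,1]<45)&(h2[...,2]>150)).astype(np.uint8)*255
    out=[cv2.cvtColor(q,cv2.COLOR_GRAY2BGR) for q in (m|0,k,t,r)]
    ts=max(cv2.findContours(r,cv2.RETR_EXTERNAL,cv2.CHAIN_APPROX_NONE)[0],key=cv2.contourArea)
    e=cv2.fitEllipse(ts); uv=tog(bt,e[0]); print('rim',np.round(uv,1),np.round(np.array(e[1])/8,1),np.round(onz(c,uv,.045),4))
    H=max(o.shape[0] for o in out); z=np.hstack([cv2.copyMakeBorder(o,0,H-o.shape[0],0,0,cv2.BORDER_CONSTANT) for o in out])
    vis=sub(c,bt); cv2.ellipse(vis,e,(0,0,255),1); vis=cv2.copyMakeBorder(vis,0,max(0,H-vis.shape[0]),0,0,cv2.BORDER_CONSTANT)
    z=np.hstack([z,vis[:H]]); z=cv2.resize(z,(800,int(z.shape[0]*800/z.shape[1]))); cv2.imwrite(f'pics/m_{n}.png',z)
a=cv2.imread('pics/m_scene.png');b=cv2.imread('pics/m_side.png');cv2.imwrite('pics/m.png',np.vstack([a,b]))
E
```

```text
scene plate [340.4 244.3] [28.6 39.3] [ 0.5025 -0.2389  0.014 ]
knob box [339.4 225.4] 8.125 6.25
knob [343.6 228.5] [5.9 8.2] [ 0.501  -0.2399  0.061 ]
rim [204.4 134.5] [21.2 23.7] [0.4879 0.2209 0.045 ]
side plate [329.  273.8] [30.6 41.9] [ 0.5047 -0.237   0.014 ]
knob box [328.3 253.4] 6.875 5.875
knob [331.7 256.3] [5.2 7.1] [ 0.5031 -0.2387  0.061 ]
rim [211.2 144.1] [16.7 26.9] [0.5003 0.2547 0.045 ]
```

View pics/m.png

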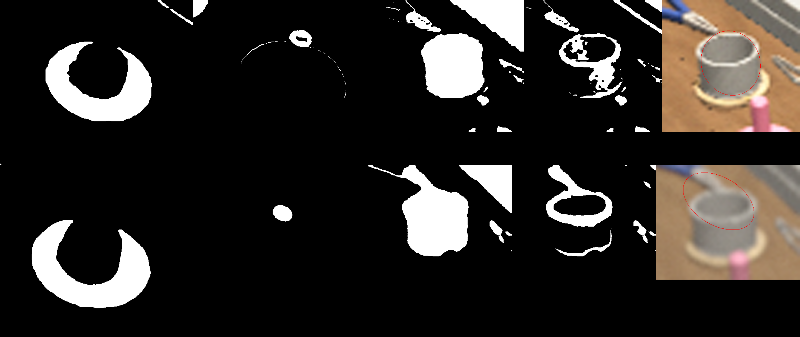

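>>> jog_arm(dp=[[2, -1.4, 0], [4, -2.8, 0], [6, -4.2, 0], [8, -5.6, 0], [10, -7, 0]], angular=[[0, 0, 1], [0, 0, 2], [0, 0, 3], [0, 0, 4], [0, 0, 4.66]], claw=[85, 85, 85, 85, 85], grip_force=40)

```text
t: 0.85
eef_pos: [0.3988, -0.4058, 0.2315]
tool_rot: [0.0, 1.0, -0.002, 0.0]
contact_force: [1.1, -0.5, 0.5]
gripper_width: 0.997
```

Masks: plate crescent and knob top come out cleanly, giving the knob at about (0.502,-0.239) from both views. The tin-rim fit is contaminated by the pliers, so I'll redo it from nearer. Moving over the lids.

>>> jog_arm(dp=[[1, -1.8, 0], [2, -3.4, 0], [3, -4.84, 0], [3, -4.84, 0], [3, -4.84, 0]], angular=[[0, 0, 0], [0, 0, 0], [0, 0, 0], [0, 0, 0], [0, 0, 0]], claw=[85, 85, 85, 85, 85])

```text
t: 1.35
eef_pos: [0.4738, -0.2857, 0.2314]
tool_rot: [0.0, 1.0, 0.001, 0.0]
contact_force: [-0.9, -0.3, 0.5]
gripper_width: 0.998
```

Run:
```python
from h import *
c=cam('wrist','w1'); print(-c['R'].T@c['t'],c['R'][2]); print(get_obs()['eef_pos'],get_obs()['tool_rot'], get_obs()['q'])
print(proj(c,(.502,-.239,.061)),proj(c,(.502,-.239,.015)))
```

```text
[ 0.54448662 -0.28525854  0.37299824] [-0.27903859 -0.0009719  -0.9602794 ]
[ 0.47286276 -0.28720882  0.23134886] [ 2.68640097e-04  9.99999841e-01 -4.80318419e-04 -1.23008875e-04] [ 0.47526357  0.27939862 -0.05147542  1.84696347  0.01739313  1.0156519
 -1.15514403]
[214.40751764 149.00559409] [219.30787927 144.3351758 ]
```

View pics/w1.png

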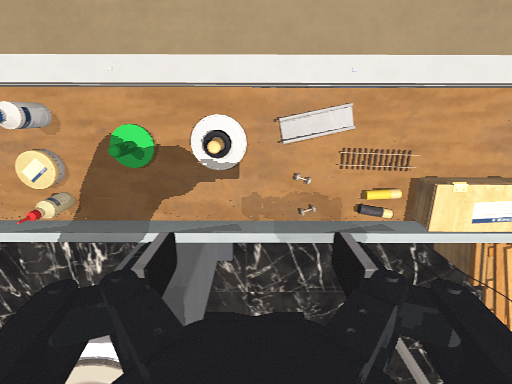

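Wrist view: white plate centred near (218,142), knob top (214,146), green look-alike at (130,146). That's close to the predicted (214,149)/(219,144). Fitting it precisely.

Run:
```python
from h import *
c=cam('wrist'); bk=(180,105,260,180)
hsv=cv2.cvtColor(sub(c,bk),cv2.COLOR_BGR2HSV)
m=((hsv[...,1]<50)&(hsv[...,2]>150)).astype(np.uint8)*255
cs=max(cv2.findContours(m,cv2.RETR_EXTERNAL,cv2.CHAIN_APPROX_NONE)[0],key=cv2.contourArea)
e=cv2.fitEllipse(cv2.convexHull(cs)); uv=tog(bk,e[0]); print('plate',np.round(uv,1),np.round(np.array(e[1])/8,1),np.round(onz(c,uv,.013),4))
k=((hsv[...,1]>60)&(hsv[...,2]>200)).astype(np.uint8)*255
ks=max(cv2.findContours(k,cv2.RETR_EXTERNAL,cv2.CHAIN_APPROX_NONE)[0],key=cv2.contourArea)
e=cv2.fitEllipse(ks); uv=tog(bk,e[0]); print('knob',np.round(uv,1),np.round(np.array(e[1])/8,1),np.round(onz(c,uv,.061),4))
o=get_obs();print(o['eef_pos'],o['t'])
```

```text
plate [217.  140.9] [55.1 57.1] [ 0.5055 -0.2375  0.013 ]
knob [212.3 145.9] [12.4 12.8] [ 0.5048 -0.2384  0.061 ]
[ 0.47236406 -0.28796794  0.23131041] 1.45
```

>>> jog_arm(dp=[[1.22, -1.96, 1], [1.22, -1.96, 3], [1.22, -1.96, 4.4], [1.22, -1.96, 4.4], [1.22, -1.96, 4.4]], angular=[[0, 0, 0], [0, 0, 0], [0, 0, 0], [0, 0, 0], [0, 0, 0]], claw=[85, 85, 85, 85, 85])

```text
t: 1.95
eef_pos: [0.503, -0.2394, 0.1217]
tool_rot: [0.0, 1.0, -0.002, -0.001]
contact_force: [1.2, 0.5, 0.6]
gripper_width: 0.993
```

Run:
```python
from h import *
for i in range(2):
  c=cam('wrist','w2'); o=get_obs();print(o['eef_pos'],o['t'],o['joint_vel'].round(3) if hasattr(o['joint_vel'],'round') else o['joint_vel'])
print(proj(c,(.503,-.239,.061)))
```

```text
[ 0.50408893 -0.23972514  0.12298431] 2.0 [-0.002 -0.024 -0.004 -0.017 -0.001 -0.008 -0.002]
[ 0.50469048 -0.23967248  0.12363132] 2.05 [-0.006 -0.012 -0.004 -0.004 -0.    -0.006 -0.002]
[253.30488036 203.48880975]
```

View pics/w2.png

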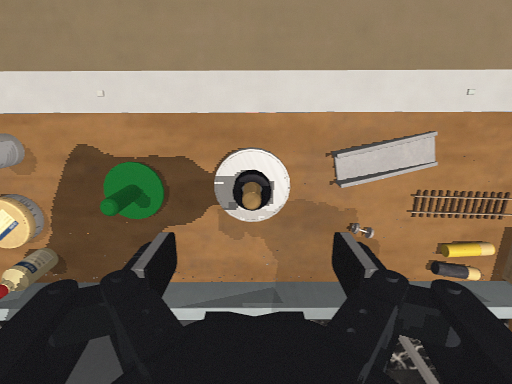

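The gripper is over the knob: knob top at about (251,196), between the fingers. Fitting it again.

Run:
```python
from h import *
c=cam('wrist'); bk=(225,165,285,225)
s=sub(c,bk);hsv=cv2.cvtColor(s,cv2.COLOR_BGR2HSV)
k=((hsv[...,1]>60)&(hsv[...,2]>110)&(hsv[...,0]<30)).astype(np.uint8)*255
k[:60]=0
ks=sorted(cv2.findContours(k,cv2.RETR_EXTERNAL,cv2.CHAIN_APPROX_NONE)[0],key=cv2.contourArea)[-3:]
for q in ks:
  if len(q)>5:
    e=cv2.fitEllipse(q); uv=tog(bk,e[0]); print('knob',np.round(uv,1),np.round(np.array(e[1])/8,1),np.round(onz(c,uv,.061),4))
cv2.imwrite('pics/k2.png',np.hstack([s,cv2.cvtColor(k,cv2.COLOR_GRAY2BGR)])[:, :800] if s.shape[1]*2<=800 else cv2.resize(np.hstack([s,cv2.cvtColor(k,cv2.COLOR_GRAY2BGR)]),(800,400)))
print(get_obs()['eef_pos'])
```

```text
knob [256.4 184.3] [0.5 1.3] [ 0.5197 -0.2415  0.061 ]
knob [250.8 197.4] [17.5 26.6] [ 0.5087 -0.237   0.061 ]
knob [256.  214.8] [21.3 66.9] [ 0.4936 -0.2412  0.061 ]
[ 0.50492463 -0.23951131  0.12382768]
```

View pics/k2.png

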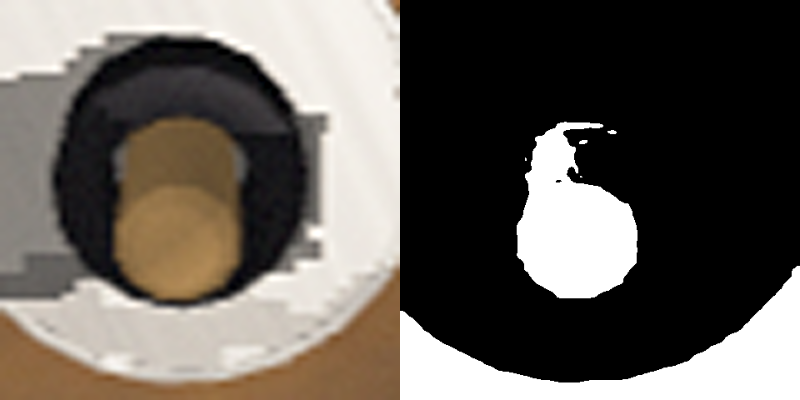

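Knob top centre sits at about (252,201) → (0.505,-0.238), and the TCP is at (0.505,-0.2395). Descending to TCP z≈0.039, just above the collar top (0.035).

>>> jog_arm(dp=[[0, -0.05, 1], [0, -0.05, 2], [0, -0.05, 3], [0, -0.05, 3.38], [0, -0.05, 3.38]], angular=[[0, 0, 0], [0, 0, 0], [0, 0, 0], [0, 0, 0], [0, 0, 0]], claw=[70, 60, 50, 50, 50])

```text
t: 2.6
eef_pos: [0.5037, -0.2369, 0.037]
tool_rot: [0.0, 1.0, -0.001, -0.0]
contact_force: [-0.4, -1.0, -0.3]
gripper_width: 0.588
```

Run:
```python
from h import *
for n in ['scene','side','wrist']: c=cam(n,n+'3')
a=cv2.imread('pics/side3.png')[200:320,260:400]; a=cv2.resize(a,None,fx=4,fy=4); cv2.imwrite('pics/side3c.png',a)
o=get_obs();print(o['eef_pos'],o['contact_force'],o['gripper_width'])
```

```text
[ 0.50487733 -0.23709215  0.03844327] [-0.27113229 -0.39718052  0.12581274] 0.5863728972825369
```

View pics/side3c.png

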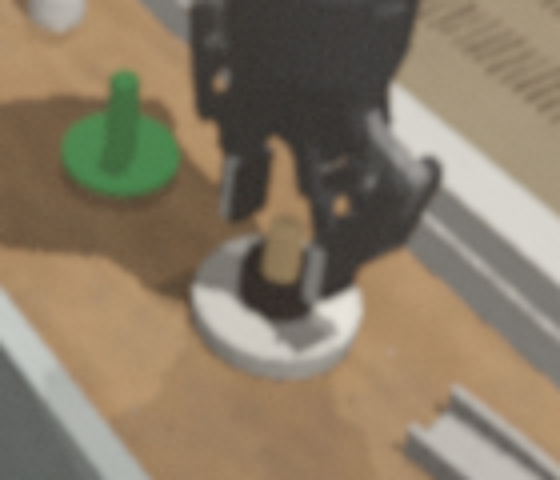

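View pics/wrist3.png

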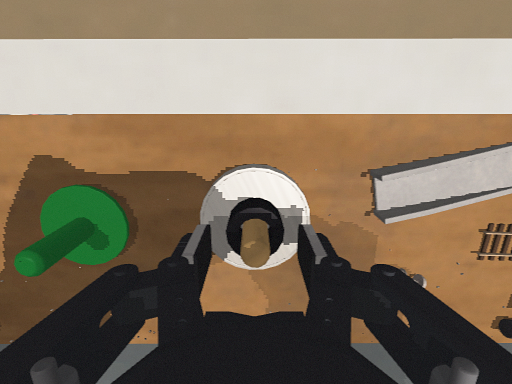

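The knob is centred between the fingers (knob u≈256, fingers at 207 and 305). Closing.

>>> jog_arm(dp=[[0, 0, 0], [0, 0, 0], [0, 0, 0], [0, 0, 0], [0, 0, 0]], angular=[[0, 0, 0], [0, 0, 0], [0, 0, 0], [0, 0, 0], [0, 0, 0]], claw=[36, 26, 20, 14, 8], grip_force=50)

```text
t: 3.25
eef_pos: [0.504, -0.2368, 0.0372]
tool_rot: [0.0, 1.0, -0.001, 0.0]
contact_force: [-0.5, -0.4, 4.0]
gripper_width: 0.166
```

>>> jog_arm(dp=[[0, 0, 0], [0, 0, 0], [0, 0, 0], [0, 0, 0], [0, 0, 0]], angular=[[0, 0, 0], [0, 0, 0], [0, 0, 0], [0, 0, 0], [0, 0, 0]], claw=[4, 4, 4, 4, 4], grip_force=50)

```text
t: 3.75
eef_pos: [0.504, -0.2368, 0.0372]
tool_rot: [0.0, 1.0, -0.001, 0.0]
contact_force: [-0.4, -0.8, 5.1]
gripper_width: 0.164
```

>>> jog_arm(dp=[[0, 0, -0.2], [0, 0, -0.5], [0, 0, -1.0], [0, 0, -1.5], [0, 0, -1.5]], angular=[[0, 0, 0], [0, 0, 0], [0, 0, 0], [0, 0, 0], [0, 0, 0]], claw=[4, 4, 4, 4, 4])

```text
t: 4.25
eef_pos: [0.5052, -0.237, 0.0767]
tool_rot: [0.001, 1.0, -0.001, 0.002]
contact_force: [0.8, -0.2, -1.8]
gripper_width: 0.165
```

Run:
```python
from h import *
for n in ['scene','side']: c=cam(n,n+'4')
a=cv2.resize(cv2.imread('pics/side4.png')[180:320,260:400],None,fx=2.8,fy=2.8)
b=cv2.resize(cv2.imread('pics/scene4.png')[150:290,270:410],None,fx=2.8,fy=2.8); cv2.imwrite('pics/c4.png',np.hstack([a,b]))
o=get_obs();print(o['eef_pos'],o['contact_force'],o['gripper_width'])
```

```text
[ 0.50403464 -0.23658556  0.07496137] [ 0.54996025 -0.43813158 -4.07585693] 0.16236620527554022
```

View pics/c4.png

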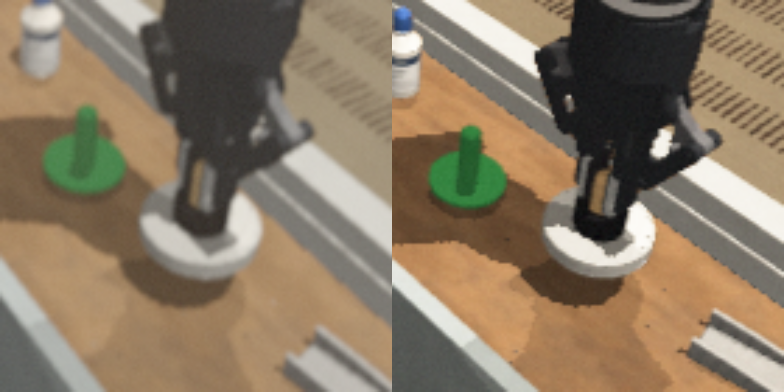

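Lids lifted together, level. Raising, then carrying in +y above the bottles.

>>> jog_arm(dp=[[0, 0, -0.8], [0, 0, -1.6], [0, 0, -2.6], [0, 0, -3.6], [0, 0, -4.6]], angular=[[0, 0, 0], [0, 0, 0], [0, 0, 0], [0, 0, 0], [0, 0, 0]], claw=[4, 4, 4, 4, 4])

```text
t: 4.85
eef_pos: [0.5031, -0.2362, 0.1896]
tool_rot: [-0.0, 1.0, -0.0, -0.001]
contact_force: [-0.3, -0.3, -2.3]
gripper_width: 0.165
```

>>> jog_arm(dp=[[0, -0.3, 0], [0, -1, 0], [0, -1.8, 0], [0, -2.6, 0], [0, -3.6, 0]], angular=[[0, 0, 0], [0, 0, 0], [0, 0, 0], [0, 0, 0], [0, 0, 0]], claw=[4, 4, 4, 4, 4])

```text
t: 5.35
eef_pos: [0.5026, -0.1456, 0.1876]
tool_rot: [-0.0, 1.0, -0.001, -0.001]
contact_force: [0.1, -0.5, -2.7]
gripper_width: 0.165
```

>>> jog_arm(dp=[[0, -1, 0], [0, -2, 0], [0, -3, 0], [0, -4, 0], [0, -5, 0]], angular=[[0, 0, 0], [0, 0, 0], [0, 0, 0], [0, 0, 0], [0, 0, 0]], claw=[4, 4, 4, 4, 4])

```text
t: 5.85
eef_pos: [0.5026, -0.02, 0.1877]
tool_rot: [-0.0, 1.0, -0.0, -0.001]
contact_force: [0.9, 0.0, -2.3]
gripper_width: 0.162
```

>>> jog_arm(dp=[[0, -1, 0], [0, -2, 0], [0, -3, 0], [0, -4, 0], [0, -4, 0]], angular=[[0, 0, 0], [0, 0, 0], [0, 0, 0], [0, 0, 0], [0, 0, 0]], claw=[4, 4, 4, 4, 4])

```text
t: 6.35
eef_pos: [0.5026, 0.0832, 0.1879]
tool_rot: [-0.001, 1.0, 0.003, -0.001]
contact_force: [0.1, 0.8, -2.5]
gripper_width: 0.166
```

>>> jog_arm(dp=[[0, -0.2, 0], [0, -0.4, 0], [0, -0.4, 0], [0, -0.4, 0], [0, -0.4, 0]], angular=[[0, 0, 0], [0, 0, 0], [0, 0, 0], [0, 0, 0], [0, 0, 0]], claw=[4, 4, 4, 4, 4])

```text
t: 6.85
eef_pos: [0.504, 0.0879, 0.1892]
tool_rot: [0.0, 1.0, -0.001, -0.0]
contact_force: [0.5, 0.2, -3.0]
gripper_width: 0.168
```

Run:
```python
from h import *
for n in ['scene','side','wrist']: c=cam(n,n+'5')
a=cv2.resize(cv2.imread('pics/side5.png')[60:200,140:280],None,fx=2.8,fy=2.8)
b=cv2.resize(cv2.imread('pics/scene5.png')[50:190,140:280],None,fx=2.8,fy=2.8); cv2.imwrite('pics/c5.png',np.hstack([a,b]))
o=get_obs();print(o['eef_pos'],o['contact_force'],o['gripper_width'])
```

```text
[0.5040452  0.08814295 0.18932145] [-0.14834134  0.25072882 -2.01146318] 0.16617075299496403
```

View pics/c5.png

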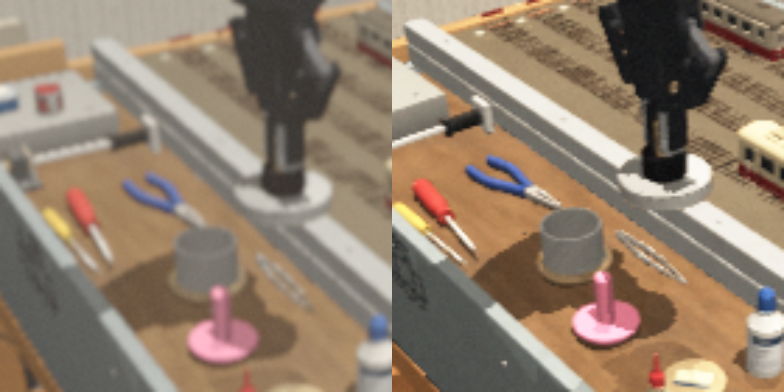

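View pics/wrist5.png

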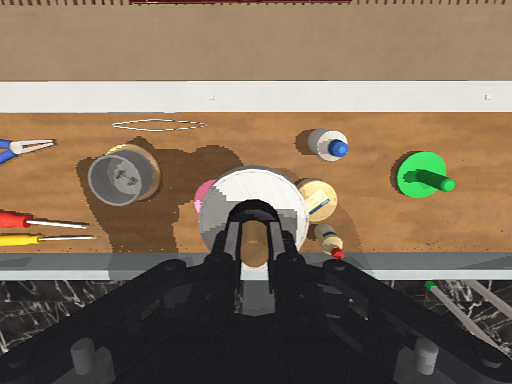

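Wrist view shows the tin rim at about (121,178), the foot offset to (132,172). Fitting the rim in all views.

Run:
```python
from h import *
outs=[]
for n,bt in [('wrist',(75,135,170,215)),('scene',(185,118,225,158)),('side',(195,135,235,172))]:
    c=cam(n); s=sub(c,bt); h2=cv2.cvtColor(s,cv2.COLOR_BGR2HSV)
    t=(h2[...,1]<60).astype(np.uint8)*255
    t=cv2.morphologyEx(t,cv2.MORPH_OPEN,np.ones((41,41),np.uint8))
    ts=max(cv2.findContours(t,cv2.RETR_EXTERNAL,cv2.CHAIN_APPROX_NONE)[0],key=cv2.contourArea)
    cv2.drawContours(s,[ts],-1,(0,0,255),1)
    x,y,w,h=cv2.boundingRect(ts); print(n,'box',np.round(tog(bt,(x,y)),1),w/8,h/8)
    for g in [(.5,.243,.045)]: print(' proj rim centre guess',proj(c,g).round(1))
    P=np.array([proj(c,(.5+.03*np.cos(a),.243+.03*np.sin(a),.045)) for a in np.linspace(0,6.283,60)]); print(' guess box',P.min(0).round(1),np.ptp(P,0).round(1))
    Q=((P-np.array(bt[:2])+.5)*8-.5).astype(int); cv2.polylines(s,[Q.reshape(-1,1,2)],True,(0,255,0),1)
    outs.append(cv2.resize(s,(266,266*s.shape[0]//s.shape[1])))
    np.save('pics/ct_'+n,np.array([tog(bt,p[0]) for p in ts]))
H=max(o.shape[0] for o in outs)
im=np.hstack([cv2.copyMakeBorder(o,0,H-o.shape[0],0,0,cv2.BORDER_CONSTANT) for o in outs]); cv2.imwrite('pics/t5.png',im)
```

```text
wrist box [ 87.8 148.9] 66.125 56.5
 proj rim centre guess [115.2 181.5]
 guess box [ 87.8 154.7] [54.5 52.1]
scene box [192.9 123.9] 22.0 23.5
 proj rim centre guess [203.7 129.3]
 guess box [192.4 123.4] [22.6 12.2]
side box [201.9 139.2] 22.5 24.875
 proj rim centre guess [213.  146.1]
 guess box [201.5 140.5] [23.  11.4]
```

View pics/t5.png

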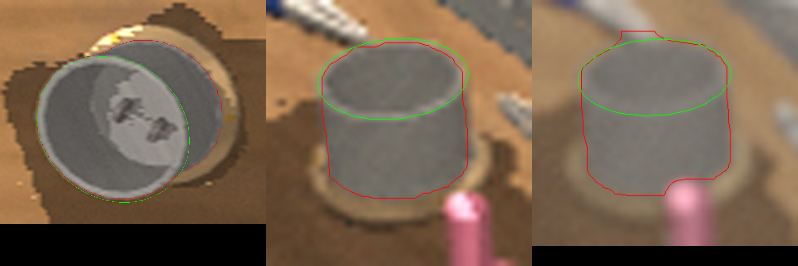

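```bash
cat >> h.py <<'E'
from scipy.optimize import least_squares
def circ(P,r):
    f=lambda q: np.hypot(P[:,0]-q[0],P[:,1]-q[1])-r
    s=least_squares(f,P[:,:2].mean(0),loss='soft_l1',f_scale=.0007); return s.x, np.std(s.fun), np.mean(s.fun)
E
python3 - <<'E'
from h import *
C={n:cam(n) for n in ['wrist','scene','side']}
for n in C:
    p=np.load(f'pics/ct_{n}.npy'); c=C[n]
    if n=='wrist': sel=(p[:,0]<121)&(p[:,1]>140); sel&=~((p[:,0]>105)&(p[:,1]<165))
    elif n=='scene': sel=(p[:,1]<129)
    else: sel=((p[:,1]<146)&(p[:,0]>214))|((p[:,1]<146)&(p[:,0]<206)&(p[:,1]>140))
    P=np.array([onz(c,q,.045) for q in p[sel]]); print(n,sel.sum(),[np.round(v,4) for v in circ(P,.030)])
# knob & plate in hand, wrist
c=C['wrist']; o=get_obs(); print(o['eef_pos'])
z0=o['eef_pos'][2]-.0372
for n in ['wrist','scene','side']: print(n,'knob pred',proj(C[n],(o['eef_pos'][0],o['eef_pos'][1],z0+.061)).round(1),'plate pred',proj(C[n],(o['eef_pos'][0],o['eef_pos'][1],z0+.015)).round(1))
cv2.imwrite('pics/w5c.png',sub(c,(195,160,315,275),5))
E
```

```text
wrist 583 [array([0.5011, 0.2432]), np.float64(0.0003), np.float64(-0.0001)]
scene 183 [array([0.4972, 0.2413]), np.float64(0.0009), np.float64(-0.0002)]
side 137 [array([0.4994, 0.2428]), np.float64(0.0007), np.float64(-0.0001)]
[0.50400413 0.08851318 0.18933812]
wrist knob pred [254.2 258.4] plate pred [254.2 221.7]
scene knob pred [236.8  91.6] plate pred [237.7 110.6]
side knob pred [241.1 107.6] plate pred [241.6 127.2]
```

View pics/w5c.png

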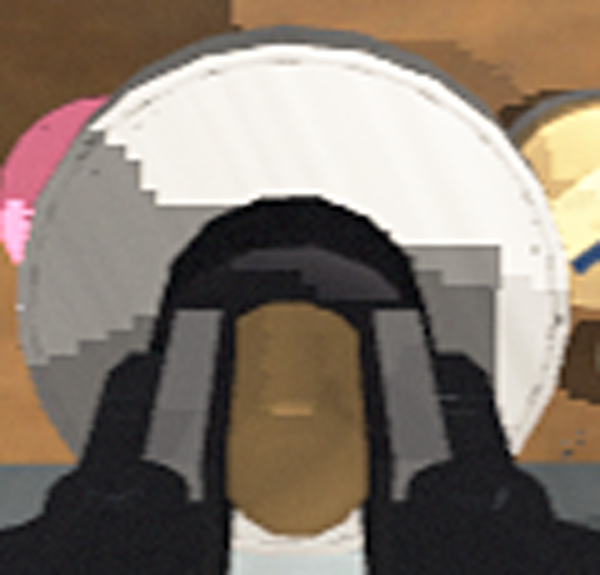

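All three views agree that the tin is (−4 mm, +481 mm) from the original lid place. Moving over the tin, then I'll measure lid against tin directly.

>>> jog_arm(dp=[[-0.16, -1, 0], [-0.16, -2.2, 0], [-0.16, -3.4, 0], [-0.16, -4.6, 0], [-0.16, -5.6, 0]], angular=[[0, 0, 0], [0, 0, 0], [0, 0, 0], [0, 0, 0], [0, 0, 0]], claw=[4, 4, 4, 4, 4])

```text
t: 7.8
eef_pos: [0.4999, 0.2304, 0.1894]
tool_rot: [-0.0, 1.0, 0.0, 0.0]
contact_force: [-0.1, 0.0, -2.2]
gripper_width: 0.163
```

>>> jog_arm(dp=[[0, -0.3, 0], [0, -0.56, 0.4], [0, -0.56, 1.2], [0, -0.56, 2], [0, -0.56, 2]], angular=[[0, 0, 0], [0, 0, 0], [0, 0, 0], [0, 0, 0], [0, 0, 0]], claw=[4, 4, 4, 4, 4])

```text
t: 8.3
eef_pos: [0.4984, 0.2397, 0.1361]
tool_rot: [0.002, 1.0, -0.001, -0.003]
contact_force: [-0.1, -0.5, -2.3]
gripper_width: 0.166
```

Run:
```python
from h import *
ims=[]
for n,b in [('scene',(165,80,245,160)),('side',(175,100,255,180))]:
    c=cam(n,n+'6'); ims.append(sub(c,b,5))
c=cam('wrist','wrist6')
cv2.imwrite('pics/c6.png',np.hstack(ims))
o=get_obs();print(o['eef_pos'],o['contact_force'],o['gripper_width'])
```

```text
[0.5006483  0.24191925 0.13972074] [-0.12106158  1.02202019 -2.47045554] 0.16457043907595229
```

View pics/c6.png

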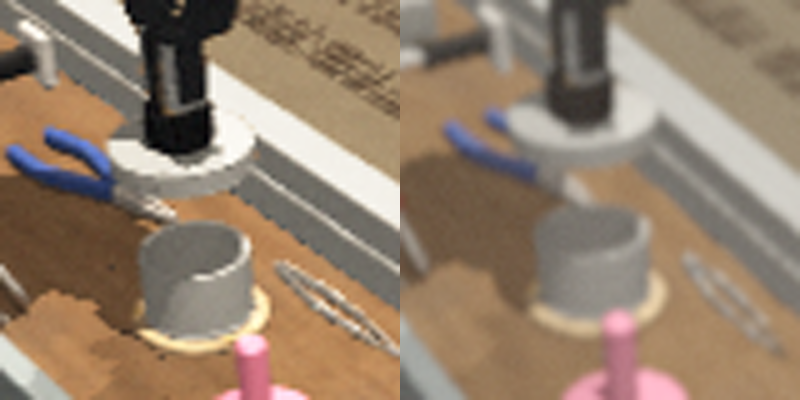

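View pics/wrist6.png

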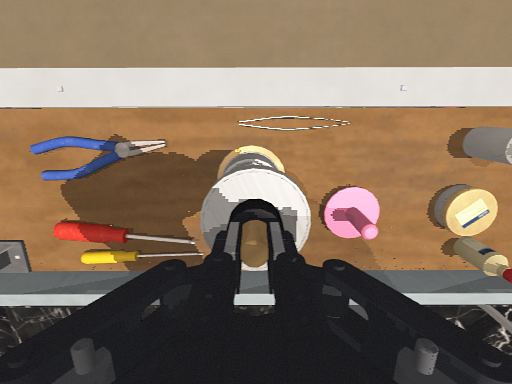

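Run:
```python
from h import *
o=get_obs(); E=o['eef_pos']; z0=E[2]-.0372; print(E,z0)
c=cam('wrist')
for nm,p in [('foot',(.5,.243,.006)),('plate',(E[0],E[1],z0+.015))]:
    r=.037 if nm=='foot' else .0375
    P=np.array([proj(c,(p[0]+r*np.cos(a),p[1]+r*np.sin(a),p[2])) for a in np.linspace(0,6.283,80)]); print(nm,P.min(0).round(1),P.max(0).round(1))
    cv2.polylines(c['pixels'],[P.round().astype(int).reshape(-1,1,2)],True,(0,255,0) if nm=='foot' else (0,0,255),1)
cv2.imwrite('pics/w6o.png',sub(c,(190,135,320,275),4))
ims=[]
for n,b in [('scene',(165,80,245,160)),('side',(175,100,255,180))]:
    c=cam(n); s=sub(c,b,5)
    for p,r,col in [((E[0],E[1],z0+.002),.0375,(0,0,255)),((E[0],E[1],z0+.015),.0375,(0,0,255)),((.5,.243,.006),.037,(0,255,0)),((.5,.243,.045),.03,(0,255,0))]:
        P=np.array([proj(c,(p[0]+r*np.cos(a),p[1]+r*np.sin(a),p[2])) for a in np.linspace(0,6.283,80)])
        Q=((P-np.array(b[:2])+.5)*5-.5).round().astype(int); cv2.polylines(s,[Q.reshape(-1,1,2)],True,col,1)
    ims.append(s)
cv2.imwrite('pics/c6o.png',np.hstack(ims))
```

```text
[0.5006483  0.24191925 0.13972074] 0.10252073723964021
foot [218.6 146.1] [287.6 213. ]
plate [198.  166.4] [310.6 270.7]
```

View pics/w6o.png

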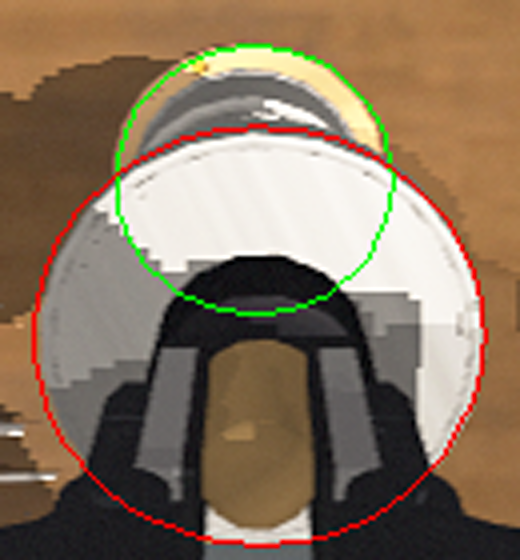

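View pics/c6o.png

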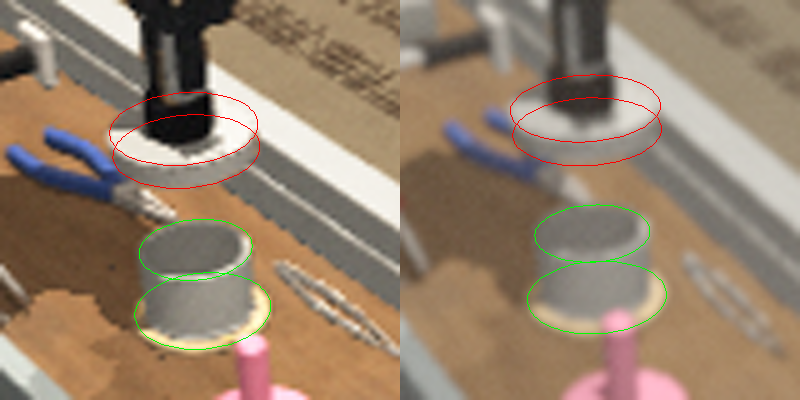

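Overlays: the tin matches (0.500,0.243) in the wrist view to within about 1 mm. The scene camera shows the same ~1.4 px offset on lid and tin, so it cancels. Lowering to just above the rim and re-checking there.

>>> jog_arm(dp=[[0, -0.06, 0.5], [0, -0.06, 1], [0, -0.06, 1.5], [0, -0.06, 1.9], [0, -0.06, 1.9]], angular=[[0, 0, 0], [0, 0, 0], [0, 0, 0], [0, 0, 0], [0, 0, 0]], claw=[4, 4, 4, 4, 4])

```text
t: 9.1
eef_pos: [0.4988, 0.2433, 0.0896]
tool_rot: [0.001, 1.0, -0.0, -0.002]
contact_force: [-0.7, -0.3, -3.1]
gripper_width: 0.17
```

Run:
```python
from h import *
cam('wrist','wrist7')
o=get_obs(); E=o['eef_pos']; z0=E[2]-.0372; print(E,z0,o['contact_force'],o['tool_rot'])
ims=[]
for n,b in [('scene',(165,80,245,160)),('side',(175,100,255,180))]:
    c=cam(n,n+'7'); s=sub(c,b,5); s0=s.copy()
    for p,r,col in [((E[0],E[1],z0+.002),.0375,(0,0,255)),((.5,.243,.006),.037,(0,255,0)),((.5,.243,.006),.03,(0,255,0))]:
        P=np.array([proj(c,(p[0]+r*np.cos(a),p[1]+r*np.sin(a),p[2])) for a in np.linspace(0,6.283,80)])
        Q=((P-np.array(b[:2])+.5)*5-.5).round().astype(int); cv2.polylines(s,[Q.reshape(-1,1,2)],True,col,1)
    ims.append(s)
cv2.imwrite('pics/c7o.png',np.hstack(ims))
print(get_obs()['eef_pos'])
```

```text
[0.49941703 0.24366051 0.09059911] 0.053399110199896904 [ 0.2410064  -0.14118214 -3.19491791] [ 5.39109069e-04  9.99999235e-01 -3.89911367e-04 -1.04269315e-03]
[0.50031841 0.24420162 0.09185892]
```

View pics/c7o.png

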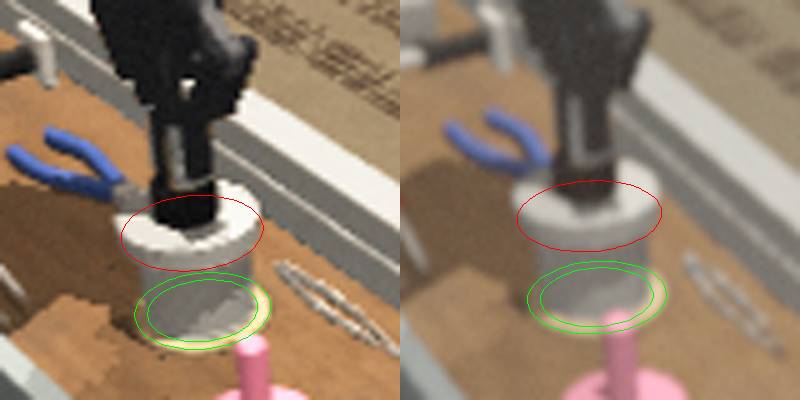

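Run:
```python
from h import *
ims=[]
for n,b in [('scene',(182,108,232,158)),('side',(192,125,242,175))]:
    c=cam(n); s=sub(c,b,8)
    for i in range(0,50,10):
        cv2.putText(s,str(b[0]+i),(i*8,396),0,.35,(255,255,255)); cv2.line(s,(i*8,384),(i*8,388),(255,255,255)); cv2.putText(s,str(b[1]+i),(0,i*8+4),0,.35,(255,255,255))
    ims.append(s)
    o=get_obs();E=o['eef_pos'];z0=E[2]-.0372
    def ext(x,y,z,r):
        P=np.array([proj(c,(x+r*np.cos(a),y+r*np.sin(a),z)) for a in np.linspace(0,6.283,90)]); return (P.min(0).round(1),P.max(0).round(1))
    print(n,E,'skirt low',ext(E[0],E[1],z0+.002,.0375),'plate top',ext(E[0],E[1],z0+.015,.0375),'tin mid',ext(.5,.243,.03,.03),'foot top',ext(.5,.243,.006,.037))
cv2.imwrite('pics/c8.png',np.hstack(ims))
```

```text
scene [0.50048982 0.24432287 0.09215539] skirt low (array([188.9, 117.9]), array([217.3, 133. ])) plate top (array([188.2, 113.7]), array([216.9, 128.7])) tin mid (array([193. , 128.1]), array([215.4, 140.4])) foot top (array([191.5, 134.1]), array([218.7, 149.4]))
side [0.5005569  0.2443179  0.09231314] skirt low (array([198.2, 134.9]), array([227.1, 149. ])) plate top (array([197.8, 130.5]), array([226.9, 144.5])) tin mid (array([201.9, 145.4]), array([224.7, 157. ])) foot top (array([200. , 151.7]), array([227.8, 166.3]))
```

View pics/c8.png

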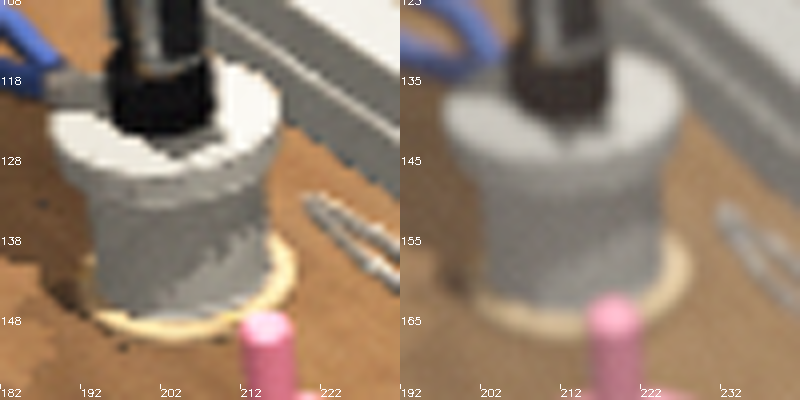

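View pics/wrist7.png

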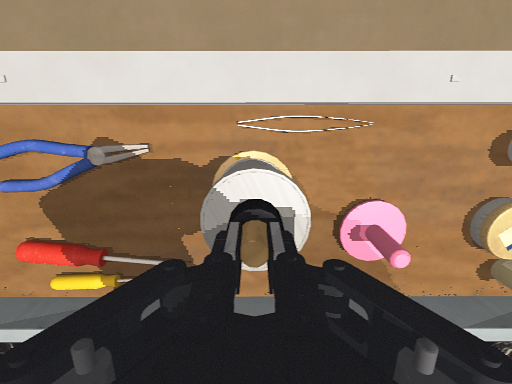

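Lid and tin silhouettes agree to within ~0.5 px in both views relative to the model (tin at (0.500,0.243)). Correcting by 1 mm in y and descending in small, force-watched steps. Home should be at TCP z≈0.074.

>>> jog_arm(dp=[[0, 0.04, 0], [0, 0.04, 0.1], [0, 0.04, 0.2], [0, 0.04, 0.34], [0, 0.04, 0.34]], angular=[[0, 0, 0], [0, 0, 0], [0, 0, 0], [0, 0, 0], [0, 0, 0]], claw=[4, 4, 4, 4, 4])

```text
t: 9.85
eef_pos: [0.4997, 0.2428, 0.0827]
tool_rot: [0.0, 1.0, -0.0, -0.0]
contact_force: [-0.7, -0.6, -3.2]
gripper_width: 0.166
```

>>> jog_arm(dp=[[0, 0, 0.04], [0, 0, 0.08], [0, 0, 0.12], [0, 0, 0.16], [0, 0, 0.16]], angular=[[0, 0, 0], [0, 0, 0], [0, 0, 0], [0, 0, 0], [0, 0, 0]], claw=[4, 4, 4, 4, 4])

```text
t: 10.35
eef_pos: [0.5001, 0.2431, 0.0792]
tool_rot: [-0.0, 1.0, -0.0, -0.0]
contact_force: [-0.1, 0.1, -1.9]
gripper_width: 0.165
```

>>> jog_arm(dp=[[0, 0, 0.03], [0, 0, 0.06], [0, 0, 0.09], [0, 0, 0.12], [0, 0, 0.12]], angular=[[0, 0, 0], [0, 0, 0], [0, 0, 0], [0, 0, 0], [0, 0, 0]], claw=[4, 4, 4, 4, 4])

```text
t: 10.85
eef_pos: [0.5002, 0.2433, 0.0763]
tool_rot: [-0.0, 1.0, -0.0, 0.0]
contact_force: [-0.5, 0.6, -1.6]
gripper_width: 0.164
```

>>> jog_arm(dp=[[0, 0, 0.02], [0, 0, 0.04], [0, 0, 0.06], [0, 0, 0.08], [0, 0, 0.08]], angular=[[0, 0, 0], [0, 0, 0], [0, 0, 0], [0, 0, 0], [0, 0, 0]], claw=[4, 4, 4, 4, 4])

```text
t: 11.35
eef_pos: [0.5002, 0.2433, 0.0743]
tool_rot: [-0.0, 1.0, -0.0, 0.0]
contact_force: [0.5, 2.0, -1.2]
gripper_width: 0.166
```

>>> jog_arm(dp=[[0, 0, 0.02], [0, 0, 0.04], [0, 0, 0.06], [0, 0, 0.06], [0, 0, 0.06]], angular=[[0, 0, 0], [0, 0, 0], [0, 0, 0], [0, 0, 0], [0, 0, 0]], claw=[4, 4, 4, 4, 4])

```text
t: 11.85
eef_pos: [0.5003, 0.2431, 0.0741]
tool_rot: [0.0, 1.0, -0.0, 0.0]
contact_force: [-4.0, -0.5, 11.9]
gripper_width: 0.167
```

Run:
```python
from h import *
ims=[]
for n,b in [('scene',(182,108,232,158)),('side',(192,125,242,175))]:
    c=cam(n); s=sub(c,b,8); ims.append(s)
cv2.imwrite('pics/c9.png',np.hstack(ims)); o=get_obs(); print(o['eef_pos'],o['contact_force'],o['torque'],o['tool_rot'])
```

```text
[0.50028071 0.2431087  0.07408783] [-3.87293141 -0.35968081 12.26052409] [0.02281962 0.79701574 0.0260548 ] [ 5.25070245e-05  9.99999801e-01 -5.45496269e-04  3.14031074e-04]
```

View pics/c9.png

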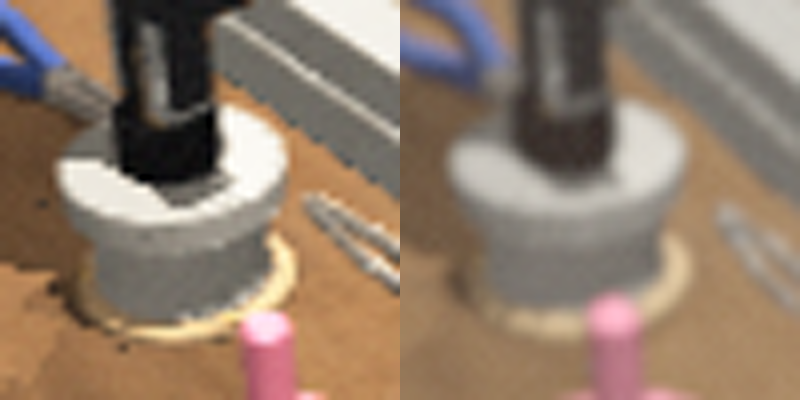

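The pair is at z0≈0.037 with a 12 N upward reaction: home. Relaxing the press by 1 mm, then letting go.

>>> jog_arm(dp=[[0, 0, -0.02], [-0.02, 0, -0.04], [-0.02, 0, -0.04], [-0.02, 0, -0.04], [-0.02, 0, -0.04]], angular=[[0, 0, 0], [0, 0, 0], [0, 0, 0], [0, 0, 0], [0, 0, 0]], claw=[4, 4, 4, 4, 4], grip_force=30)

```text
t: 12.45
eef_pos: [0.5002, 0.2431, 0.0742]
tool_rot: [-0.0, 1.0, -0.001, 0.0]
contact_force: [0.7, 1.3, 5.3]
gripper_width: 0.17
```

Forces are low now. Opening the jaws evenly.

>>> jog_arm(dp=[[0, 0, 0], [0, 0, 0], [0, 0, 0], [0, 0, 0], [0, 0, 0]], angular=[[0, 0, 0], [0, 0, 0], [0, 0, 0], [0, 0, 0], [0, 0, 0]], claw=[16, 22, 30, 40, 50])

```text
t: 12.95
eef_pos: [0.4993, 0.2427, 0.0735]
tool_rot: [0.0, 1.0, -0.0, -0.0]
contact_force: [0.1, -0.5, -0.0]
gripper_width: 0.583
```

>>> jog_arm(dp=[[0, 0, 0], [0, 0, 0], [0, 0, 0], [0, 0, 0], [0, 0, 0]], angular=[[0, 0, 0], [0, 0, 0], [0, 0, 0], [0, 0, 0], [0, 0, 0]], claw=[60, 60, 60, 60, 60])

```text
t: 13.45
eef_pos: [0.4996, 0.243, 0.0738]
tool_rot: [-0.0, 1.0, -0.0, 0.0]
contact_force: [0.6, 0.2, 0.3]
gripper_width: 0.707
```

Run:
```python
from h import *
ims=[]
for n,b in [('scene',(182,108,232,158)),('side',(192,125,242,175))]:
    c=cam(n); s=sub(c,b,8); ims.append(s)
cv2.imwrite('pics/c10.png',np.hstack(ims)); c=cam('wrist','w10'); o=get_obs(); print(o['eef_pos'],o['contact_force'],o['gripper_width'])
E=o['eef_pos']
for p in [(E[0],E[1],.098),(E[0],E[1],.072),(E[0],E[1],.052)]: print(proj(c,p).round(1))
```

```text
[0.49964077 0.24303143 0.07383291] [-0.56597742  0.12376635 -0.11818225] 0.6997598061132584
[254.5 258.8]
[254.4 235.4]
[254.4 221.9]
```

View pics/c10.png

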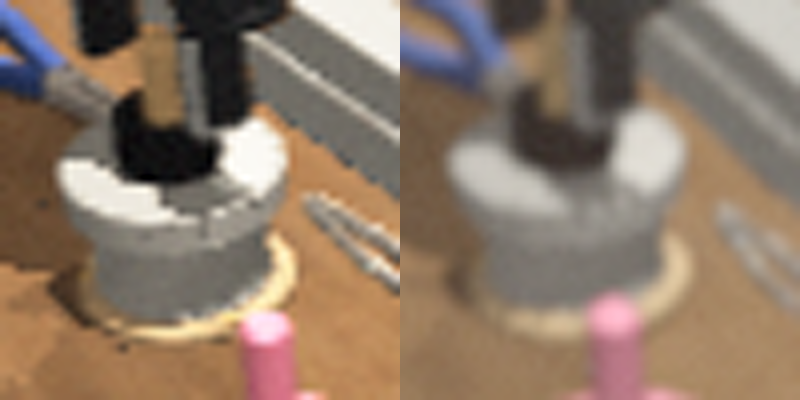

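View pics/w10.png

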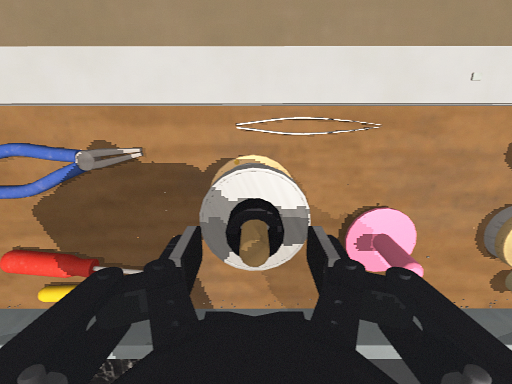

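The pair sits level on the tin, released (forces ≈0). The collar spans u≈226–282, and the fingers stand clear at 199 and 313. Descending to the collar (TCP z≈0.054, plate top at 0.052).

>>> jog_arm(dp=[[0, 0, 0.2], [0, 0, 0.4], [0, 0, 0.6], [0, 0, 0.78], [0, 0, 0.78]], angular=[[0, 0, 0], [0, 0, 0], [0, 0, 0], [0, 0, 0], [0, 0, 0]], claw=[60, 60, 60, 60, 60], grip_force=30)

```text
t: 14.1
eef_pos: [0.4991, 0.2427, 0.0534]
tool_rot: [0.0, 1.0, -0.0, -0.001]
contact_force: [0.2, 0.2, 0.2]
gripper_width: 0.703
```

Run:
```python
from h import *
ims=[]
for n,b in [('scene',(182,108,232,158)),('wrist',(190,150,325,285))]:
    c=cam(n); s=cv2.resize(sub(c,b,4),(400,400)); ims.append(s)
cv2.imwrite('pics/c11.png',np.hstack(ims)); o=get_obs(); print(o['eef_pos'],o['contact_force'],o['gripper_width'])
```

```text
[0.499534   0.2430037  0.05408922] [ 0.61406905 -1.10235711  0.08359245] 0.7032082006461455
```

View pics/c11.png

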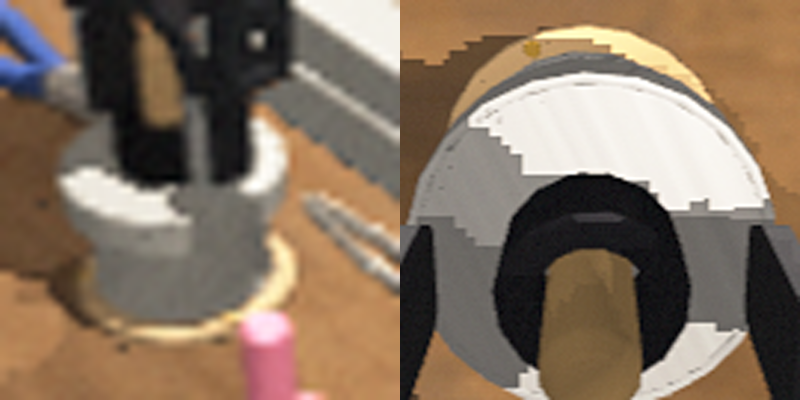

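>>> jog_arm(dp=[[0, 0, 0], [0, 0, 0], [0, 0, 0], [0, 0, 0], [0, 0, 0]], angular=[[0, 0, 0], [0, 0, 0], [0, 0, 0], [0, 0, 0], [0, 0, 0]], claw=[52, 46, 42, 38, 34])

```text
t: 14.7
eef_pos: [0.4997, 0.243, 0.0547]
tool_rot: [0.0, 1.0, -0.001, 0.0]
contact_force: [-1.8, -0.0, 3.5]
gripper_width: 0.414
```

>>> jog_arm(dp=[[0, 0, 0], [0, 0, 0], [0, 0, 0], [0, 0, 0], [0, 0, 0]], angular=[[0, 0, 0], [0, 0, 0], [0, 0, 0], [0, 0, 0], [0, 0, 0]], claw=[28, 24, 24, 24, 24])

```text
t: 15.2
eef_pos: [0.4997, 0.243, 0.0547]
tool_rot: [0.0, 1.0, -0.001, 0.0]
contact_force: [-1.4, -1.1, 5.2]
gripper_width: 0.414
```

Run:
```python
from h import *
ims=[]
for n,b in [('scene',(182,108,232,158)),('wrist',(190,150,325,285))]:
    c=cam(n); s=cv2.resize(sub(c,b,4),(400,400)); ims.append(s)
cv2.imwrite('pics/c12.png',np.hstack(ims)); o=get_obs(); print(o['eef_pos'],o['contact_force'],o['torque'],o['gripper_width'])
```

```text
[0.49973545 0.2430194  0.05471646] [-1.21378576 -0.94580483  7.07733587] [-0.32770055  0.26994641 -0.0734414 ] 0.41428656122077456
```

View pics/c12.png

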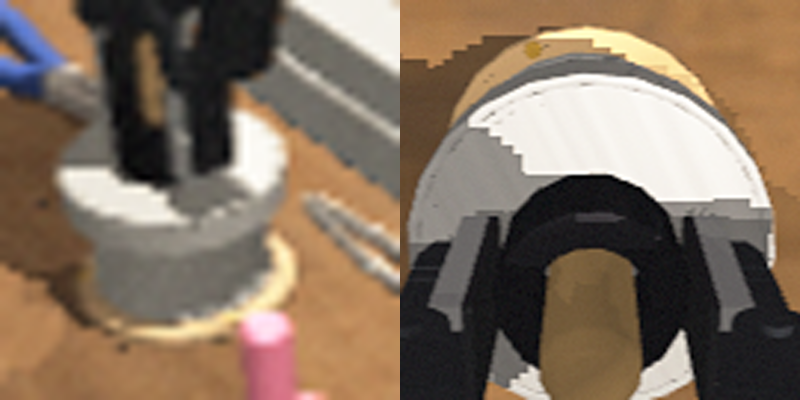

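The collar is gripped at 35 mm opening, with the cover undisturbed. Lifting straight up slowly.

>>> jog_arm(dp=[[0, 0, -0.04], [0, 0, -0.08], [0, 0, -0.14], [0, 0, -0.2], [0, 0, -0.26]], angular=[[0, 0, 0], [0, 0, 0], [0, 0, 0], [0, 0, 0], [0, 0, 0]], claw=[24, 24, 24, 24, 24])

```text
t: 15.8
eef_pos: [0.4996, 0.243, 0.0609]
tool_rot: [-0.0, 1.0, -0.0, -0.0]
contact_force: [-0.5, -1.0, -0.8]
gripper_width: 0.417
```

Run:
```python
from h import *
ims=[]
for n,b in [('scene',(182,108,232,158)),('side',(192,125,242,175))]:
    c=cam(n); s=cv2.resize(sub(c,b,8),(400,400)); ims.append(s)
cv2.imwrite('pics/c13.png',np.hstack(ims)); o=get_obs(); print(o['eef_pos'],o['contact_force'],o['torque'],o['gripper_width'])
```

```text
[0.4997983  0.24311465 0.06102962] [ 0.80068433  0.78208865 -1.67345036] [-0.02110249 -0.00240029  0.01858703] 0.41846297805588867
```

View pics/c13.png

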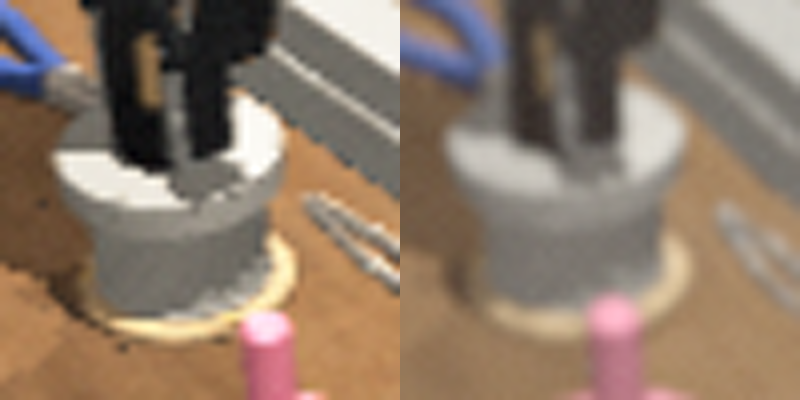

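Fz ≈ −1.2 N, the cover's weight alone (the pair read about −2.4), and the moment is ≈0, so nothing is binding. Continuing up.

>>> jog_arm(dp=[[0, 0, -0.15], [0, 0, -0.3], [0, 0, -0.5], [0, 0, -0.7], [0, 0, -0.9]], angular=[[0, 0, 0], [0, 0, 0], [0, 0, 0], [0, 0, 0], [0, 0, 0]], claw=[24, 24, 24, 24, 24])

```text
t: 16.4
eef_pos: [0.4997, 0.2431, 0.0839]
tool_rot: [-0.0, 1.0, -0.0, 0.0]
contact_force: [-0.0, -1.1, -0.9]
gripper_width: 0.41
```

Run:
```python
from h import *
ims=[]
for n,b in [('scene',(172,90,232,150)),('side',(182,107,242,167))]:
    c=cam(n); s=cv2.resize(sub(c,b,8),(400,400)); ims.append(s)
cv2.imwrite('pics/c14.png',np.hstack(ims)); o=get_obs(); print(o['eef_pos'],o['contact_force'],o['torque'],o['gripper_width'])
```

```text
[0.50016471 0.24332693 0.08424554] [ 0.51524487 -0.38818334 -1.32247633] [ 0.00617846 -0.03152247  0.02697703] 0.41878103190962107
```

View pics/c14.png

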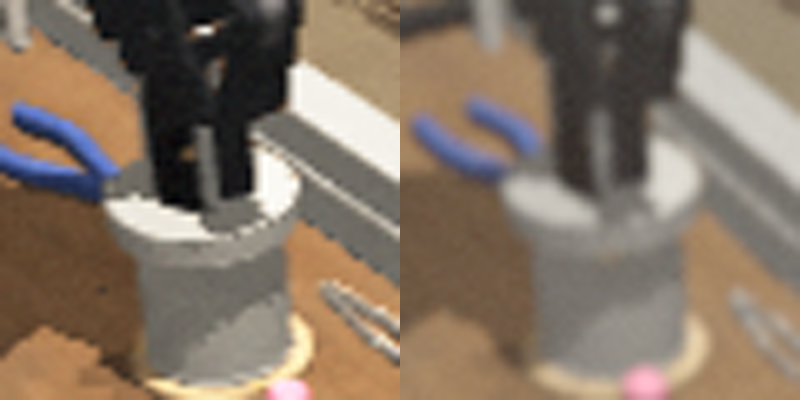

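>>> jog_arm(dp=[[0, 0, -0.3], [0, 0, -0.7], [0, 0, -1.1], [0, 0, -1.5], [0, 0, -1.8]], angular=[[0, 0, 0], [0, 0, 0], [0, 0, 0], [0, 0, 0], [0, 0, 0]], claw=[24, 24, 24, 24, 24])

```text
t: 17.0
eef_pos: [0.5, 0.2433, 0.1297]
tool_rot: [-0.0, 1.0, -0.0, 0.001]
contact_force: [-0.0, -0.2, -2.0]
gripper_width: 0.417
```

>>> jog_arm(dp=[[0, 0, -0.3], [0, 0, -0.6], [0, 0, -0.85], [0, 0, -1.0], [0, 0, -1.0]], angular=[[0, 0, 0], [0, 0, 0], [0, 0, 0], [0, 0, 0], [0, 0, 0]], claw=[24, 24, 24, 24, 24])

```text
t: 17.5
eef_pos: [0.4999, 0.2432, 0.1538]
tool_rot: [-0.0, 1.0, -0.0, 0.0]
contact_force: [-1.0, -0.4, -1.4]
gripper_width: 0.414
```

>>> jog_arm(dp=[[0, 0, 0], [0, 0, 0], [0, 0, 0], [0, 0, 0], [0, 0, 0]], angular=[[0, 0, 0], [0, 0, 0], [0, 0, 0], [0, 0, 0], [0, 0, 0]], claw=[24, 24, 24, 24, 24])

```text
t: 18.0
eef_pos: [0.4996, 0.243, 0.1532]
tool_rot: [0.0, 1.0, -0.0, -0.0]
contact_force: [-0.0, -0.1, 0.2]
gripper_width: 0.416
```

Run:
```python
from h import *
ims=[]
for n,b in [('scene',(150,50,250,150)),('side',(160,67,260,167))]:
    c=cam(n,n+'15'); s=cv2.resize(sub(c,b,8),(400,400)); ims.append(s)
cv2.imwrite('pics/c15.png',np.hstack(ims)); cam('wrist','w15'); o=get_obs(); print(o['t'],o['eef_pos'],o['contact_force'],o['torque'],o['gripper_width'],np.abs(o['joint_vel']).max(),o['tool_rot'])
```

```text
18.15 [0.49962482 0.24305044 0.15327231] [ 0.2069461   0.19925075 -1.54797307] [-0.01597236 -0.04027371 -0.00685907] 0.4128557733351595 0.0023918299945187003 [ 1.25836413e-05  9.99999910e-01 -4.23404823e-04 -1.45044047e-05]
```

View pics/c15.png

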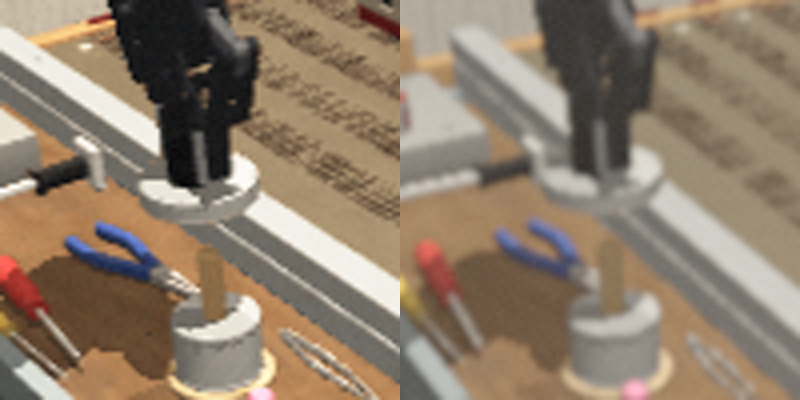

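View pics/w15.png

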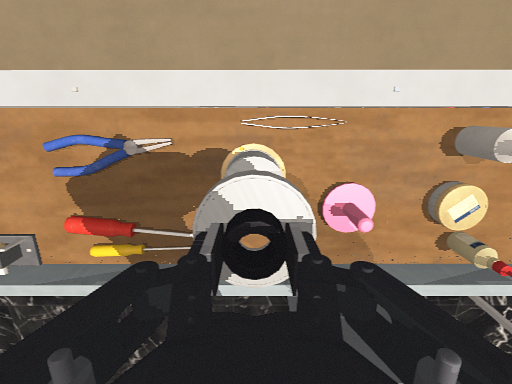

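The inner lid sits flat on the tin with its knob upright (scene ≈(203,120)). The cover hangs level in the gripper about 98 mm above its place, motionless and clear of the knob. Bottles and screw tin stand. Handing in.

Run:
```python
from station import *
print(hand_in()); o=get_obs(); print(o['t'],o['eef_pos'],o['gripper_width'])
```

```text
the job is handed in; nothing more can be done
None
the job is handed in; nothing more can be done
```

The job is done and handed in; the hand-in gave no verdict.

- **Carry and seat:** I carried the nested lids over the bottles by the wooden knob and lowered them onto the tin. The inner lid was home at TCP z ≈ 0.074, with a reaction of about 12 N. I then let go for over half a second; the measured forces were about zero.
- **Lift-off:** I gripped the cover by its black collar and lifted it straight up. The load was about 1.2 N, the cover's own weight, and no binding showed.
- **Last checks, at t = 18.15 s:**
  - The cover is level and still, about 98 mm above its place, with the grip opening at 35 mm.
  - Both fixed cameras show the inner lid flat on the tin with its knob upright and clear of the cover.
  - The bottle and tin visible in the last wrist picture are still standing. I made no numeric check of any bystander's position.
- **Disagreements:** The cameras differed by 2–4 mm in absolute position. All three agreed within about 1 mm (knob-based) on the lid-to-tin offset I used. The final force readings scattered between 0.2 and −1.5 N vertically, which is sensor noise.

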